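# Index the engraver's turntable to its next hole

## Task

Bring the goldsmith's indexing turntable, which carries the pitch bowl, to its next station: pull the spring plunger up by its knob, turn the table anticlockwise (seen from above) to the very next hole, not the one after, and let the plunger snap fully home there so that the table is locked. The holes are hidden under the table and unevenly spaced, so feel for the place where the pin drops in. Leave the tools lying about the bench where they are.

Things in the scene. Friction and masses are not known exactly. Their poses are not given: they have to be found in the camera images.
- knob_centre (a point): Centre of the plunger knob: plain upright wooden cylinder 32 across, 42 tall, 85 from the turntable's axis, near its rim. Pin home: this centre is 102 above the bench, the knob spans 81 to 123. Below it a fixed steel sleeve 26 across, 58 to 80 above the bench. The knob only slides up and down on the table and is carried round with it; it does not spin.
- pin_tip (a point): Rounded lower tip of the steel pin (8 across) fixed below the knob, hidden under the table; 70 straight below the knob's centre. Let go between holes, the pin rides on a hidden flat ring and drops into a hole by itself when the table is turned over it (it catches within about 1.5 of the hole's middle); then the table is locked, with about 1.5 play either way at the pin.
- plunger (a joint): How far the plunger is pulled up, m. 0 = pin fully home in a hole; about 0.008 = pin on the hidden ring between holes; 0.016 = upper stop. A spring and its weight press it down with about 7.5 N at 0, 9.5 N at 0.008, 11.5 N at 0.016. To leave a hole it must be pulled more than 0.008.
- turntable (a joint): Turn of the table, rad, growing anticlockwise seen from above; 0 = in its first hole. Stops at -0.7 and 1.62. The next hole anticlockwise lies anywhere from 0.60 to 0.97, different each time; the one after it 0.55 farther on; another at -0.45, the wrong way. Turning it takes about 1 N at the knob, 1 to 2 N more with the pin riding on the ring.
- turn_axis (a point): Point on the vertical axis of the turntable (its base bolted to the bench), 60 above the bench. Bright steel disc 220 across, upper face 58 above the bench; its rim lines do not show the holes. In its middle a dark pitch bowl 80 across with a brass plate, up to 99 above the bench; three clamps, up to 82, stand round the bowl on the side away from the knob.
- graver_a: Bystander: wood-handled graver, 170 long, lying flat. Origin at the middle of its underside. Leave where it is.
- graver_b: Bystander: wood-handled graver, 150 long, lying flat. Origin at the middle of its underside. Leave where it is.
- mallet: Bystander: wooden mallet, 220 long, lying flat. Origin on its underside about midway. Leave where it is.
- scrap_bowl: Bystander: dark wooden bowl, 120 across, 55 high. Origin at the middle of its underside. Leave where it is.
- bench_block: Bystander: square steel block 75 x 75 x 28. Origin at the middle of its underside. Leave where it is.
- sanding_block: Bystander: cork sanding block 110 x 60 x 32. Origin at the middle of its underside. Leave where it is.
- ring_mandrel: Bystander: tapered steel ring mandrel, 200 long, lying flat. Origin at the middle of its underside. Leave where it is.

How it is judged:
By the outcome, as a careful person would: the job done as asked, in the order asked, and still so for the second after the job is handed in, with the robot touching nothing.
It also fails if it takes over 42 s, if anything falls off the work surface, if the arm or the gripper's body presses on something with over 40 N, if the wrist force passes 120 N, or if a joint passes its speed limit or range.

## Robot

A 7-joint arm with a two-finger parallel gripper is mounted at the origin on the work surface. World frame = base frame: x ahead of the robot, y to its left, z up, the work surface at z = 0. Lengths are in mm, angles in rad, forces in N, time in s.
With the tool pointing down it reaches from about 425 to 875 mm from the base axis. Payload 8.4 kg.
Tool frame: the origin (TCP) lies midway between the tips of the shut fingers; the grasp point (between the pads) lies 19 mm behind it; z points along the fingers, y is the direction in which the jaws open and shut (so a half turn about z gives the same grasp; the last joint's range is limited). The gripper opens to 85 mm and grips with 20 to 120 N. Pads are 22 mm wide; open, the fingers measure 114 mm over their backs; the gripper's body (76 mm by 85 mm) begins 54 mm behind the grasp point. The pads swing forward as they close: fully open they stand 13 mm farther back than shut.
Start: joints at [-1.378, 0.333, 0.04, 1.465, -0.013, 1.343, -0.059], TCP at [186.991, 622.493, 231.308] pointing down, gripper open.
Joint ranges: [-2.58, 2.58], [-0.38, 2.09], [-1.3, 1.39], [0.25, 2.4], [-1.5, 4.64], [0.08, 2.09], [-2.65, 2.65]. Speed limits (rad/s): [2.22, 2.22, 2.79, 2.79, 3.14, 3.14, 3.14].

## Interface

Orientations are given as [roll, pitch, yaw] about the fixed x, y, z axes, in that order (R = Rz(yaw) Ry(pitch) Rx(roll)).
In Python, from workcell import telemetry, cams, ticket, models gives the robot as it stands.
- The arm moves only by the tool apply_moves, never from a script. Its argument "rows" is a list of rows, each an object of numbers: "tx", "ty", "tz": the shift along the tool's x, y, z in m; "spin": the turn about the tool's z in degrees. A call has 1 to 20 rows; each row is the pose to reach, as a shift and turn from the pose commanded when the call began, along the tool's axes at that moment; what a row does not reach only later rows make up. A row lasts 1/10 s, in which the tool goes at most 50 mm and 8.59 degrees, less where a joint would pass 70% of its speed; a pose out of reach is approached as far as the arm can. A call with a gripper value outside its range is refused whole. "hand" is the finger opening in m, from 0 to 0.0854, set as the call begins (left out, the last holds). The fingers move at their own pace and stop on an object; "newtons" is the grip in N (left out, the last holds). Time passes only in rows, so rows that repeat a pose let the fingers close. It gives the time, the measured TCP pose, the force and the opening at its end, in the units of the state.
- telemetry.observe(): the state, without advancing time (a new reading comes with each control period).
- cams.get_image(name): name is "scene" or "top" or "wrist"; returns a dict with "pixels" (400x640x3 uint8, red, green, blue), "range_z" (400x640 float32, mm along the optical axis (not along the pixel's ray), 0 where there is no reading), "vfov" (degrees; the focal length in pixels is half the picture's height over the tangent of half this angle, whatever the lens; pixels are square), "cx", "cy" (the principal point, pixels), "rvec" (rotation vector, rad) and "tvec" (3), from world to camera coordinates, as OpenCV has them. Camera axes: x right, y down, z forward; pixel columns grow to the right and rows downward; lengths in mm; the calibration is good to about 2 mm. The wrist camera is an equidistant fisheye: a pixel r from the principal point sees the ray r / f radians off the axis. A picture is of the moment at which its call begins.
- ticket.finish_job(): hands the job in, once; it reports no verdict.
Trained networks look in a picture, given as the dict that the camera call returned (one of the last four; its "shot" number tells which), for a name from the list of things; names that differ only in an ending like _2 or _b are one class to them, and where a whole thing is asked for, a point or a joint stands for the part that bears it (a point fixed in the world has none). Each returns a list of dicts, best first, with "score" (0 to 1); they miss things now and then, are a little off and sometimes report something else, mostly with a low value. They report only what shows in the picture. A call takes as long as a camera call.
- models.cut_out(picture, thing): "pixels" (400x640 bool, what is visible of it).
- models.spot_point(picture, thing): "position" ([x, y, z] in mm, in world coordinates, good to about 4 mm: a listed point, or the origin of a listed thing).
The state is a dict: "time_s": time; "joint_positions": joint angles; "qd": joint speeds; "effort": joint torques, N m; "tcp_pos": TCP position; "eef_rot": TCP orientation; "ft_force": force on the tool from outside, world axes, zero at the start; "torque": the same for the moment, N m; "finger_gap": finger opening in mm.
Only numpy, scipy, OpenCV 4.12 (cv2) and the standard library are available. Lean on these libraries where they do the work, as an engineer would, in place of code of your own. Each camera call takes 0.05 s, during which the arm holds its last target.

## Working session

There is one attempt and no reset: what is moved stays moved. The work goes in short steps, Python scripts to look and compute and a tool call to move; the robot and the scene stay as the last step left them, time stands still between calls to the robot, and variables do not carry over. Pictures are saved under pics/ and viewed, and the job is handed in when it is done.

Besides the shell and the picture viewer there is one more tool, called after "Call:" as name(argument=value, ...) on one line, values as JSON. apply_moves: Moves the arm, as the interface text tells. Its arguments: {"type":"object","properties":{"rows":{"type":"array","items":{"type":"object","properties":{"tx":{"type":"number"},"ty":{"type":"number"},"tz":{"type":"number"},"spin":{"type":"number"}}}},"hand":{"type":"number"},"newtons":{"type":"number"}},"required":["rows"]}

```bash
mkdir -p pics; ls
cat > h.py <<'E'
import numpy as np, cv2
from workcell import telemetry, cams, ticket, models
def save(p,n): cv2.imwrite('pics/'+n+'.png', p['pixels'][:,:,::-1])
E
python3 - <<'E'
from h import *
s=telemetry.observe()
for k in s: print(k, np.round(s[k],4))
for n in ['scene','top']:
    p=cams.get_image(n); save(p,n+'1')
    for t in ['knob_centre','turn_axis']:
        print(n,t,[(np.round(d['position'],1),round(d['score'],2)) for d in models.spot_point(p,t)[:2]])
    if n=='top':
        for t in ['graver_a','mallet','scrap_bowl','bench_block','sanding_block','ring_mandrel']:
            print(n,t,[(np.round(d['position'],1),round(d['score'],2)) for d in models.spot_point(p,t)[:2]])
E
```

```text
pics
time_s 0.0
joint_positions [-1.3782  0.3339  0.0398  1.4663 -0.0134  1.3433 -0.0585]
qd [ 0.0002  0.0004 -0.001   0.0007  0.0004 -0.001   0.0001]
effort [-5.00000e-04 -6.58578e+01  1.36470e+00 -4.05540e+01  1.67000e-02
  1.29000e-02 -0.00000e+00]
tcp_pos [186.868  622.078  230.4167]
eef_rot [-3.1400e+00  1.0000e-04  2.8498e+00]
ft_force [-1.2533 -0.1173 -0.3977]
torque [-0.0146 -0.0165  0.007 ]
finger_gap 85.6472
scene knob_centre [(array([471.3,   2.3, 101. ]), 0.68)]
scene turn_axis [(array([549.7, -29.3,  59. ]), 0.9)]
top knob_centre [(array([471.4,   2.5, 101. ]), 0.65)]
top turn_axis [(array([550.3, -32.2,  63.6]), 0.95)]
top graver_a [(array([416.7, 326.1,  -3. ]), 0.91), (array([ 451.4, -342.8,   -6. ]), 0.59)]
top mallet [(array([619.8, 401.5,  -2.1]), 0.94)]
top scrap_bowl [(array([ 675.1, -333.7,   -3.3]), 0.58)]
top bench_block [(array([ 300.7, -219.8,    0.6]), 0.76), (array([761.3, 109.8,  -3.1]), 0.72)]
top sanding_block [(array([763.3, 108. ,  -1.3]), 0.77)]
top ring_mandrel [(array([ 743.2, -148.9,   -7. ]), 0.83)]
```

View pics/scene1.png

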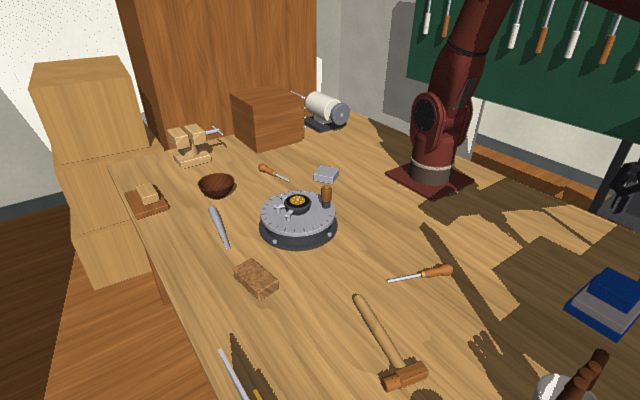

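View pics/top1.png

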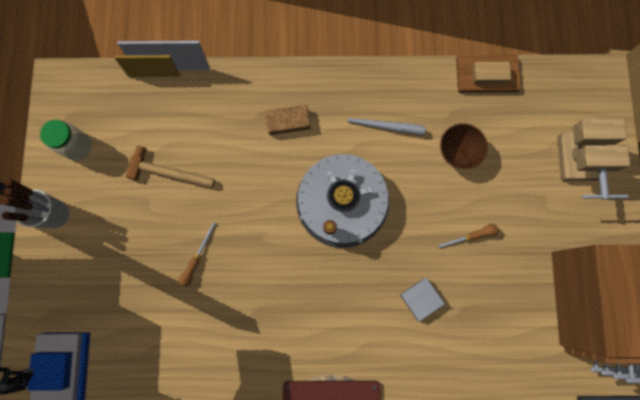

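```bash
cat >> h.py <<'E'
def cloud(p):
    h,w=p['range_z'].shape; f=h/2/np.tan(np.radians(p['vfov'])/2)
    v,u=np.mgrid[0:h,0:w]; z=p['range_z'].astype(float)
    x=(u-p['cx'])/f; y=(v-p['cy'])/f
    R=cv2.Rodrigues(np.array(p['rvec'],float))[0]; t=np.array(p['tvec'],float).ravel()
    P=np.stack([x*z,y*z,z],-1)
    return (P-t)@R
def circ(P):
    A=np.c_[2*P[:,:2],np.ones(len(P))]; s=np.linalg.lstsq(A,(P[:,:2]**2).sum(1),rcond=None)[0]
    return s[0],s[1],np.sqrt(s[2]+s[0]**2+s[1]**2)
E
python3 - <<'E'
from h import *
for n in ['top','scene']:
    p=cams.get_image(n); C=cloud(p); ok=p['range_z']>0
    near=np.hypot(C[...,0]-471,C[...,1]-2)<30
    m=ok&near&(C[...,2]>113)
    P=C[m]; print(n,'knob top',len(P),P.mean(0),np.median(P,0),P.min(0),P.max(0))
    m=ok&near&(C[...,2]>86)&(C[...,2]<118); P=C[m]; print('side',len(P),P.min(0),P.max(0), circ(P) if len(P)>5 else '')
    d=ok&(abs(C[...,2]-58)<6)&(np.hypot(C[...,0]-550,C[...,1]+31)<125)
    P=C[d]; print('disc',len(P),np.median(P,0)); 
    hull=cv2.minEnclosingCircle(P[:,:2].astype(np.float32)); print(hull)
    for d in models.cut_out(p,'knob_centre')[:1]: print(d['score'],C[d['pixels']&ok&(C[...,2]>113)].mean(0))
E
```

```text
top knob top 150 [469.05362343   1.67727632 121.88904469] [469.16041477   1.6704442  121.7534885 ] [454.28119076 -12.05662842 113.34559984] [484.23167002  15.2889453  128.16812934]
side 29 [454.15816156 -12.12504801  86.87806749] [484.87110143  15.42953248 117.88072144] (np.float64(469.858517002933), np.float64(1.6886681450996548), np.float64(15.430251029613421))
disc 4980 [541.3684087  -33.69940841  57.40090028]
((548.5390014648438, -31.23752212524414), 110.10063934326172)
0.53 [467.96016051   1.43563653 122.13347153]
scene knob top 71 [475.01951077   7.11948355 120.4458717 ] [475.74763303   7.76879549 121.31743578] [458.28692936  -9.86848487 113.15227571] [486.55384168  19.12262563 126.72440693]
side 109 [459.49882013  -9.86848487  86.34414282] [487.68650654  20.15357368 117.85576761] (np.float64(472.0843321994293), np.float64(3.5315910223307583), np.float64(14.214796062575358))
disc 1956 [571.93334081   1.05197779  57.34728851]
((549.7864990234375, -31.793996810913086), 111.38838958740234)
0.63 [475.35878392   7.57828759 120.46592016]
```

```bash
cat >> h.py <<'E'
from scipy.spatial.transform import Rotation as Ro
def shift(cur,rot,tgt): return np.round(Ro.from_euler('xyz',rot).as_matrix().T@(np.array(tgt)-np.array(cur))/1000,4)
E
python3 - <<'E'
from h import *
s=telemetry.observe()
c=[186.991,622.493,231.308];print(s['eef_rot'])
for t in [(330,450,230),(450,220,215),(470,2,190)]: print(shift(c,s['eef_rot'],t))
E
```

```text
[ 3.14156701e+00 -2.77610162e-05  2.84974525e+00]
[-0.1866 -0.1241  0.0013]
[-0.3677 -0.3098  0.0163]
[-0.4496 -0.5128  0.0413]
```

Call:
apply_moves(rows=[{"tx":-0.0373,"ty":-0.0248},{"tx":-0.0746,"ty":-0.0496},{"tx":-0.112,"ty":-0.0745},{"tx":-0.149,"ty":-0.099},{"tx":-0.1866,"ty":-0.1241,"tz":0.0013},{"tx":-0.223,"ty":-0.161,"tz":0.004},{"tx":-0.26,"ty":-0.198,"tz":0.007},{"tx":-0.295,"ty":-0.235,"tz":0.01},{"tx":-0.332,"ty":-0.272,"tz":0.013},{"tx":-0.3677,"ty":-0.3098,"tz":0.0163},{"tx":-0.386,"ty":-0.355,"tz":0.022,"spin":2},{"tx":-0.404,"ty":-0.4,"tz":0.027,"spin":4},{"tx":-0.42,"ty":-0.44,"tz":0.032,"spin":6.2},{"tx":-0.436,"ty":-0.48,"tz":0.037,"spin":6.2},{"tx":-0.4496,"ty":-0.5128,"tz":0.0413,"spin":6.2},{"tx":-0.4496,"ty":-0.5128,"tz":0.0413,"spin":6.2},{"tx":-0.4496,"ty":-0.5128,"tz":0.0413,"spin":6.2},{"tx":-0.4496,"ty":-0.5128,"tz":0.0413,"spin":6.2}], hand=0.085, newtons=40)

```text
invalid input at $.rows[0]: expected keys tx, ty, tz, spin
```

Call:
apply_moves(rows=[{"tx":-0.0373,"ty":-0.0248,"tz":0,"spin":0},{"tx":-0.0746,"ty":-0.0496,"tz":0,"spin":0},{"tx":-0.112,"ty":-0.0745,"tz":0,"spin":0},{"tx":-0.149,"ty":-0.099,"tz":0,"spin":0},{"tx":-0.1866,"ty":-0.1241,"tz":0.0013,"spin":0},{"tx":-0.223,"ty":-0.161,"tz":0.004,"spin":0},{"tx":-0.26,"ty":-0.198,"tz":0.007,"spin":0},{"tx":-0.295,"ty":-0.235,"tz":0.01,"spin":0},{"tx":-0.332,"ty":-0.272,"tz":0.013,"spin":0},{"tx":-0.3677,"ty":-0.3098,"tz":0.0163,"spin":0},{"tx":-0.386,"ty":-0.355,"tz":0.022,"spin":2},{"tx":-0.404,"ty":-0.4,"tz":0.027,"spin":4},{"tx":-0.42,"ty":-0.44,"tz":0.032,"spin":6.2},{"tx":-0.436,"ty":-0.48,"tz":0.037,"spin":6.2},{"tx":-0.4496,"ty":-0.5128,"tz":0.0413,"spin":6.2},{"tx":-0.4496,"ty":-0.5128,"tz":0.0413,"spin":6.2},{"tx":-0.4496,"ty":-0.5128,"tz":0.0413,"spin":6.2},{"tx":-0.4496,"ty":-0.5128,"tz":0.0413,"spin":6.2}], hand=0.085, newtons=40)

```text
time_s: 2.6
tcp_pos: [470.1, 3.2, 190.2]
eef_rot: [3.141, 0.0, 2.743]
ft_force: [-1.1, 0.1, 0.3]
finger_gap: 85.1
```

Run:
```python
from h import *
p=cams.get_image('wrist'); save(p,'wrist1')
s=telemetry.observe(); print(s['tcp_pos'],s['eef_rot'],s['joint_positions'])
for t in ['knob_centre','turn_axis']: print(t,[(np.round(d['position'],1),round(d['score'],2)) for d in models.spot_point(p,t)[:2]])
```

```text
[470.09618606   3.32303912 190.13978163] [3.14140092e+00 7.18576390e-05 2.74356840e+00] [-0.67378136 -0.03370602  0.56804412  1.96572455  0.01927892  1.20419052
  1.05986876]
knob_centre [(array([469.2,   0.5,  97. ]), 0.71)]
turn_axis []
```

View pics/wrist1.png

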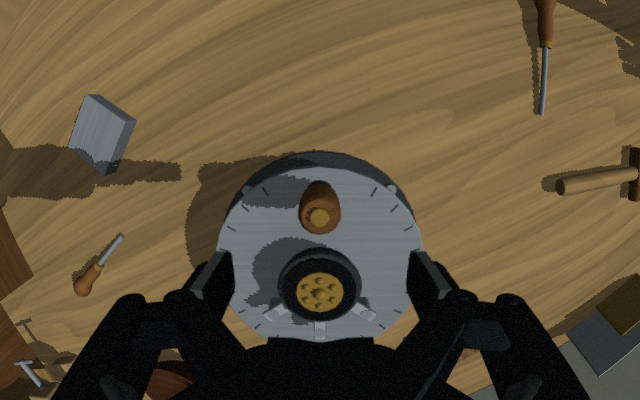

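Call:
apply_moves(rows=[{"tx":0,"ty":0,"tz":0.02,"spin":0},{"tx":0,"ty":0,"tz":0.045,"spin":0},{"tx":0,"ty":0,"tz":0.07,"spin":0},{"tx":0,"ty":0,"tz":0.09,"spin":0},{"tx":0,"ty":0,"tz":0.101,"spin":0},{"tx":0,"ty":0,"tz":0.101,"spin":0},{"tx":0,"ty":0,"tz":0.101,"spin":0}])

```text
time_s: 3.45
tcp_pos: [470.5, 2.3, 89.7]
eef_rot: [3.141, 0.001, 2.742]
ft_force: [0.2, -0.3, -0.7]
finger_gap: 84.9
```

Call:
apply_moves(rows=[{"tx":0,"ty":0,"tz":0,"spin":0},{"tx":0,"ty":0,"tz":0,"spin":0},{"tx":0,"ty":0,"tz":0,"spin":0},{"tx":0,"ty":0,"tz":0,"spin":0},{"tx":0,"ty":0,"tz":0,"spin":0},{"tx":0,"ty":0,"tz":0,"spin":0}], hand=0.02, newtons=50)

```text
time_s: 4.05
tcp_pos: [470.4, 2.2, 89.7]
eef_rot: [3.141, 0.0, 2.742]
ft_force: [-1.4, 0.6, 6.5]
finger_gap: 30.7
```

Call:
apply_moves(rows=[{"tx":0,"ty":0,"tz":-0.003,"spin":0},{"tx":0,"ty":0,"tz":-0.006,"spin":0},{"tx":0,"ty":0,"tz":-0.009,"spin":0},{"tx":0,"ty":0,"tz":-0.012,"spin":0},{"tx":0,"ty":0,"tz":-0.013,"spin":0},{"tx":0,"ty":0,"tz":-0.013,"spin":0},{"tx":0,"ty":0,"tz":-0.013,"spin":0}])

```text
time_s: 4.75
tcp_pos: [470.1, 1.9, 101.9]
eef_rot: [-3.142, 0.0, 2.742]
ft_force: [5.3, -0.1, -10.8]
finger_gap: 30.4
```

Call:
apply_moves(rows=[{"tx":0,"ty":-0.002,"tz":0,"spin":-1.4},{"tx":-0.0001,"ty":-0.0042,"tz":0,"spin":-2.86},{"tx":-0.0004,"ty":-0.0085,"tz":0,"spin":-5.73},{"tx":-0.001,"ty":-0.0127,"tz":0,"spin":-8.59},{"tx":-0.0017,"ty":-0.0169,"tz":0,"spin":-11.46},{"tx":-0.0026,"ty":-0.021,"tz":0,"spin":-14.32},{"tx":-0.0038,"ty":-0.0251,"tz":0,"spin":-17.19},{"tx":-0.0052,"ty":-0.0291,"tz":0,"spin":-20.05},{"tx":-0.0067,"ty":-0.0331,"tz":0,"spin":-22.92},{"tx":-0.0085,"ty":-0.037,"tz":0,"spin":-25.78},{"tx":-0.0104,"ty":-0.0408,"tz":0,"spin":-28.65},{"tx":-0.0104,"ty":-0.0408,"tz":0,"spin":-28.65},{"tx":-0.0104,"ty":-0.0408,"tz":0,"spin":-28.65}])

```text
time_s: 6.05
tcp_pos: [464.0, -39.6, 102.0]
eef_rot: [3.142, 0.0, -3.042]
ft_force: [4.8, 0.3, -9.4]
finger_gap: 30.4
```

Run:
```python
from h import *
p=cams.get_image('scene'); save(p,'scene2')
s=telemetry.observe()
for k in s: print(k, np.round(s[k],3))
c=np.array(s['tcp_pos'][:2])-[549.3,-31.5]; print(np.hypot(*c), np.arctan2(c[1],c[0])%6.283)
```

```text
time_s 6.1
joint_positions [-0.584  0.067  0.601  2.079 -0.045  1.007  1.71 ]
qd [-0.    -0.001  0.001  0.002 -0.    -0.001 -0.002]
effort [ 1.6100e-01 -3.5480e+01  1.6970e+00 -3.5984e+01  2.1000e-02  2.0060e+00
  4.1000e-02]
tcp_pos [463.94  -39.615 101.971]
eef_rot [-3.142  0.    -3.042]
ft_force [  6.064  -0.151 -10.242]
torque [-0.017 -1.196 -0.078]
finger_gap 30.095
85.74515138864447 3.236195948903309
```

View pics/scene2.png

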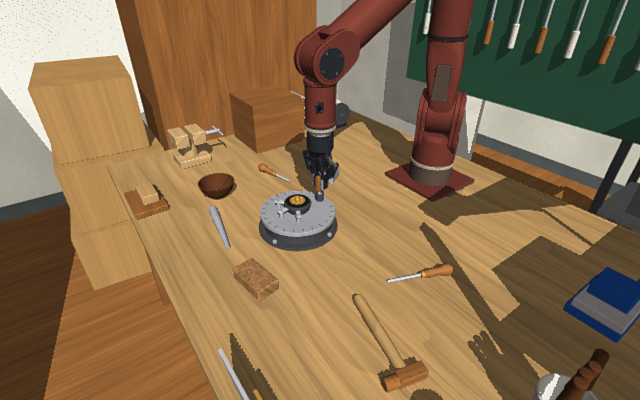

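Knob (about pixel 320,185) is in the jaws and was carried about 0.50 rad, pin still raised. Now I lower the pin onto the ring and loosen the jaws to a cage.

Call:
apply_moves(rows=[{"tx":0,"ty":0,"tz":0.002,"spin":0},{"tx":0,"ty":0,"tz":0.004,"spin":0},{"tx":0,"ty":0,"tz":0.005,"spin":0},{"tx":0,"ty":0,"tz":0.005,"spin":0},{"tx":0,"ty":0,"tz":0.005,"spin":0}])

```text
time_s: 6.6
tcp_pos: [464.0, -39.6, 97.2]
eef_rot: [3.142, 0.0, -3.042]
ft_force: [3.8, 0.3, -4.0]
finger_gap: 30.3
```

Call:
apply_moves(rows=[{"tx":0,"ty":0,"tz":0,"spin":0},{"tx":0,"ty":0,"tz":0,"spin":0},{"tx":0,"ty":0,"tz":0,"spin":0},{"tx":0,"ty":0,"tz":0,"spin":0}], hand=0.038)

```text
time_s: 7.0
tcp_pos: [463.6, -39.6, 97.1]
eef_rot: [3.141, -0.0, -3.042]
ft_force: [-0.7, 0.3, 0.0]
finger_gap: 38.0
```

Call:
apply_moves(rows=[{"tx":0,"ty":-0.001,"tz":0.002,"spin":-0.7},{"tx":0,"ty":-0.002,"tz":0.005,"spin":-1.4},{"tx":-0.0001,"ty":-0.0035,"tz":0.005,"spin":-2.4},{"tx":-0.0002,"ty":-0.005,"tz":0.005,"spin":-3.4},{"tx":-0.0003,"ty":-0.0065,"tz":0.005,"spin":-4.4},{"tx":-0.0004,"ty":-0.008,"tz":0.005,"spin":-5.4},{"tx":-0.0005,"ty":-0.0093,"tz":0.005,"spin":-6.3},{"tx":-0.0005,"ty":-0.0093,"tz":0.005,"spin":-6.3}])

```text
time_s: 7.8
tcp_pos: [465.0, -49.3, 92.0]
eef_rot: [-3.141, -0.0, -2.931]
ft_force: [-1.7, 1.6, -0.4]
finger_gap: 38.4
```

Call:
apply_moves(rows=[{"tx":0,"ty":-0.001,"tz":0,"spin":-0.7},{"tx":0,"ty":-0.002,"tz":0,"spin":-1.3},{"tx":-0.0001,"ty":-0.003,"tz":0,"spin":-2.0}])

```text
time_s: 8.1
tcp_pos: [465.7, -51.2, 92.1]
eef_rot: [3.141, -0.0, -2.895]
ft_force: [-2.6, 6.6, -0.3]
finger_gap: 37.9
```

Run:
```python
from h import *
p=cams.get_image('wrist'); save(p,'wrist2')
s=telemetry.observe()
for k in s: print(k, np.round(s[k],3))
c=np.array(s['tcp_pos'][:2])-[549.3,-31.5]; print(np.hypot(*c), np.arctan2(c[1],c[0])%6.283-2.7405)
```

```text
time_s 8.15
joint_positions [-0.556  0.092  0.604  2.082 -0.063  0.986  1.899]
qd [ 0.     0.     0.004  0.003  0.01  -0.    -0.027]
effort [  1.644 -34.143   3.777 -36.507   1.013  -0.874  -0.23 ]
tcp_pos [465.693 -51.407  92.03 ]
eef_rot [ 3.141 -0.    -2.895]
ft_force [-1.875  3.297 -1.423]
torque [0.637 0.48  0.002]
finger_gap 38.047
85.94395880240424 0.6346634219328484
```

View pics/wrist2.png

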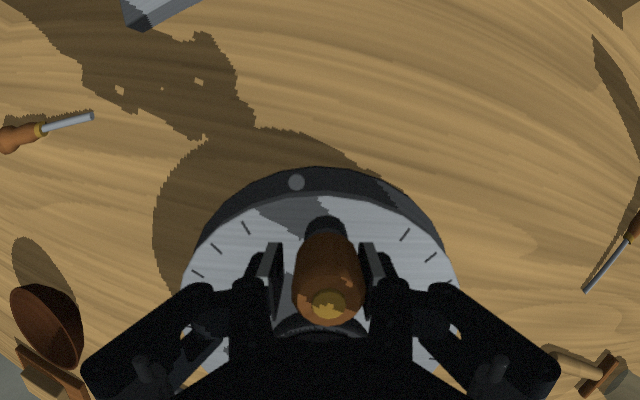

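The knob (330,280) rests against the right-hand (trailing) pad, and the pin is still up and riding on the ring. I keep feeling onwards.

Call:
apply_moves(rows=[{"tx":0,"ty":-0.001,"tz":0,"spin":-0.7},{"tx":0,"ty":-0.002,"tz":0,"spin":-1.3},{"tx":0,"ty":-0.002,"tz":0,"spin":-1.3}])

```text
time_s: 8.45
tcp_pos: [466.2, -53.6, 92.0]
eef_rot: [3.141, -0.0, -2.873]
ft_force: [-2.3, 3.3, -0.4]
finger_gap: 38.1
```

Call:
apply_moves(rows=[{"tx":0,"ty":-0.001,"tz":0,"spin":-0.7},{"tx":0,"ty":-0.002,"tz":0,"spin":-1.3},{"tx":0,"ty":-0.002,"tz":0,"spin":-1.3}])

```text
time_s: 8.75
tcp_pos: [466.8, -55.6, 92.0]
eef_rot: [3.141, -0.0, -2.85]
ft_force: [-3.0, 3.3, -0.7]
finger_gap: 38.4
```

Call:
apply_moves(rows=[{"tx":0,"ty":-0.001,"tz":0,"spin":-0.7},{"tx":0,"ty":-0.002,"tz":0,"spin":-1.3},{"tx":-0.0001,"ty":-0.003,"tz":0,"spin":-2.0},{"tx":-0.0001,"ty":-0.003,"tz":0,"spin":-2.0}])

```text
time_s: 9.15
tcp_pos: [467.7, -58.6, 92.0]
eef_rot: [3.142, -0.0, -2.816]
ft_force: [-2.9, 2.6, -0.1]
finger_gap: 38.1
```

Call:
apply_moves(rows=[{"tx":0,"ty":-0.001,"tz":0,"spin":-0.7},{"tx":0,"ty":-0.002,"tz":0,"spin":-1.3},{"tx":-0.0001,"ty":-0.003,"tz":0,"spin":-2.0},{"tx":-0.0001,"ty":-0.003,"tz":0,"spin":-2.0}])

```text
time_s: 9.55
tcp_pos: [468.7, -61.2, 92.0]
eef_rot: [3.141, -0.0, -2.781]
ft_force: [-3.2, 3.5, 0.3]
finger_gap: 38.4
```

Call:
apply_moves(rows=[{"tx":0,"ty":-0.001,"tz":0,"spin":-0.7},{"tx":0,"ty":-0.002,"tz":0,"spin":-1.3},{"tx":-0.0001,"ty":-0.003,"tz":0,"spin":-2.0},{"tx":-0.0001,"ty":-0.003,"tz":0,"spin":-2.0}])

```text
time_s: 9.95
tcp_pos: [469.8, -64.1, 92.0]
eef_rot: [3.141, -0.001, -2.746]
ft_force: [-3.4, 2.3, 0.5]
finger_gap: 38.1
```

Call:
apply_moves(rows=[{"tx":0,"ty":-0.001,"tz":0,"spin":-0.7},{"tx":0,"ty":-0.002,"tz":0,"spin":-1.3},{"tx":-0.0001,"ty":-0.003,"tz":0,"spin":-2.0},{"tx":-0.0001,"ty":-0.003,"tz":0,"spin":-2.0}])

```text
time_s: 10.35
tcp_pos: [472.0, -67.7, 92.4]
eef_rot: [-3.14, 0.001, -2.712]
ft_force: [-0.4, -0.6, 0.0]
finger_gap: 38.1
```

Run:
```python
from h import *
p=cams.get_image('wrist'); save(p,'wrist3')
q=cams.get_image('scene'); cv2.imwrite('pics/sc3.png',cv2.resize(q['pixels'][140:260,240:400,::-1],None,fx=5,fy=5,interpolation=2))
s=telemetry.observe(); print(s['tcp_pos'],s['ft_force'])
for r in (p,q): print([(np.round(d['position'],1),round(d['score'],2)) for d in models.spot_point(r,'knob_centre')[:2]])
C=cloud(q); m=(q['range_z']>0)&(np.hypot(C[...,0]-473,C[...,1]+66)<14)&(C[...,2]>110)&(C[...,2]<140)
print(m.sum(),np.sort(C[m][:,2])[-15:])
```

```text
[471.85228943 -67.40670123  92.33072453] [0.15431399 0.44301883 0.35058645]
[(array([468.6, -68.4,  95.3]), 0.73), (array([418.2, 328.5,  -4. ]), 0.7)]
[(array([466.3, -64.1,  98.5]), 0.67)]
47 [122.70394125 122.81409966 122.90967573 123.16790491 123.31508072
 123.48097054 124.1165945  124.1321665  124.61601685 124.69235076
 125.00109907 125.0788088  125.49546467 126.06548402 126.40006007]
```

View pics/wrist3.png

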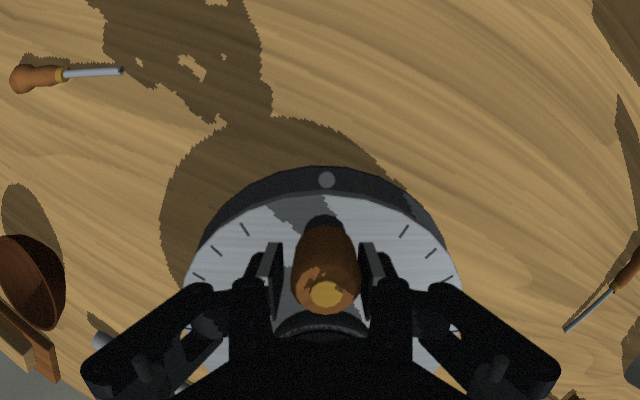

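View pics/sc3.png

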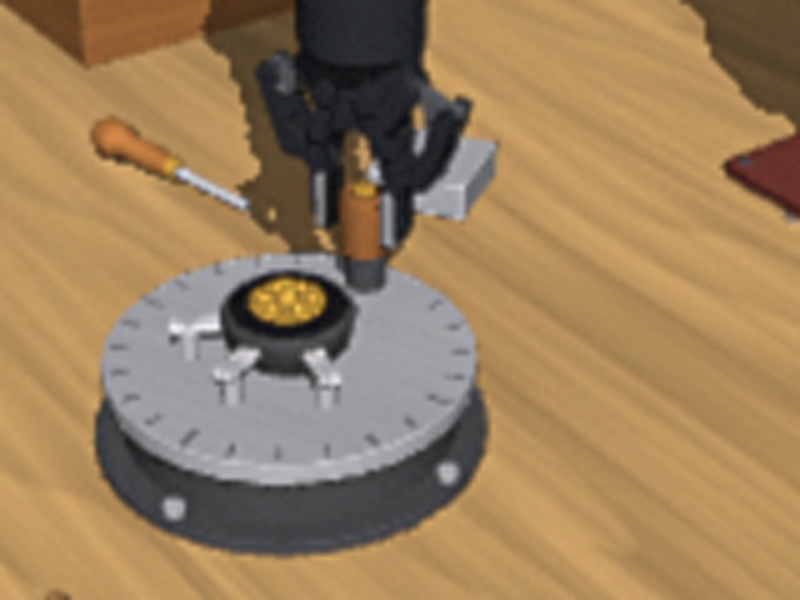

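The knob now sits lower, right on the sleeve (crop ~365,260), with its top at about 123 to 125. I test the lock with a small push forward.

Call:
apply_moves(rows=[{"tx":0,"ty":-0.001,"tz":0,"spin":-0.7},{"tx":0,"ty":-0.002,"tz":0,"spin":-1.3},{"tx":0,"ty":-0.002,"tz":0,"spin":-1.3}])

```text
time_s: 10.85
tcp_pos: [472.2, -68.8, 92.1]
eef_rot: [-3.141, 0.0, -2.689]
ft_force: [-0.5, 0.1, 0.7]
finger_gap: 38.1
```

Call:
apply_moves(rows=[{"tx":0,"ty":-0.001,"tz":0,"spin":0},{"tx":0,"ty":-0.001,"tz":0,"spin":0}])

```text
time_s: 11.05
tcp_pos: [472.6, -69.6, 92.0]
eef_rot: [-3.142, -0.0, -2.689]
ft_force: [0.3, -0.3, -0.3]
finger_gap: 38.1
```

Call:
apply_moves(rows=[{"tx":0,"ty":-0.001,"tz":0,"spin":-0.7},{"tx":0,"ty":-0.001,"tz":0,"spin":-0.7}])

```text
time_s: 11.25
tcp_pos: [473.1, -70.5, 92.0]
eef_rot: [-3.141, -0.0, -2.676]
ft_force: [-0.5, 0.6, -0.0]
finger_gap: 37.9
```

Call:
apply_moves(rows=[{"tx":0,"ty":-0.001,"tz":0,"spin":-0.7},{"tx":0,"ty":-0.001,"tz":0,"spin":-0.7}])

```text
time_s: 11.45
tcp_pos: [473.5, -71.4, 92.0]
eef_rot: [-3.141, -0.0, -2.664]
ft_force: [-1.0, 0.7, 0.2]
finger_gap: 37.9
```

Call:
apply_moves(rows=[{"tx":0,"ty":-0.001,"tz":0,"spin":-0.7},{"tx":0,"ty":-0.001,"tz":0,"spin":-0.7}])

```text
time_s: 11.65
tcp_pos: [474.0, -72.3, 92.0]
eef_rot: [-3.141, -0.0, -2.652]
ft_force: [0.6, -0.3, 0.7]
finger_gap: 37.8
```

Run:
```python
from h import *
p=cams.get_image('wrist'); save(p,'wrist4')
s=telemetry.observe(); print(s['tcp_pos'],s['ft_force'])
```

```text
[473.94820579 -72.31103389  92.02704693] [-0.06186007 -0.60812097  0.13192545]
```

View pics/wrist4.png

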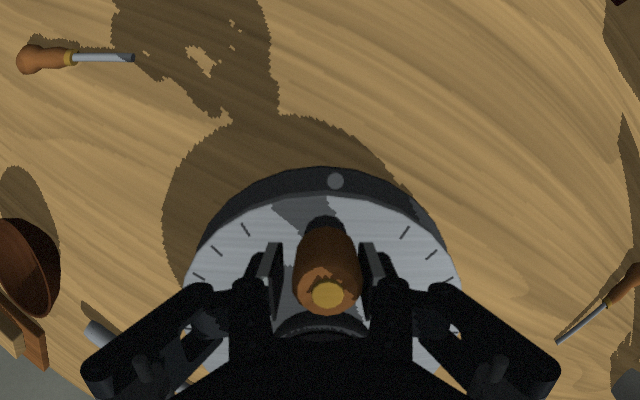

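Run:
```python
from h import *
ims=[cv2.imread(f'pics/wrist{i}.png') for i in (2,3,4)]
cv2.imwrite('pics/cmp.png',np.vstack([cv2.resize(i[170:330,170:470],None,fx=2.4,fy=1.2) for i in ims]))
q=cams.get_image('scene'); cv2.imwrite('pics/sc4.png',cv2.resize(q['pixels'][140:260,240:400,::-1],None,fx=5,fy=5,interpolation=2))
```

```text
(no output)
```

View pics/cmp.png

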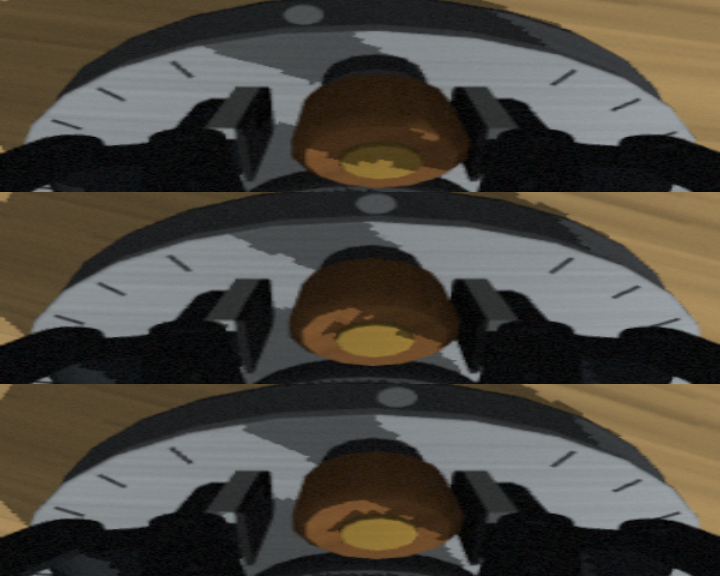

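View pics/sc4.png

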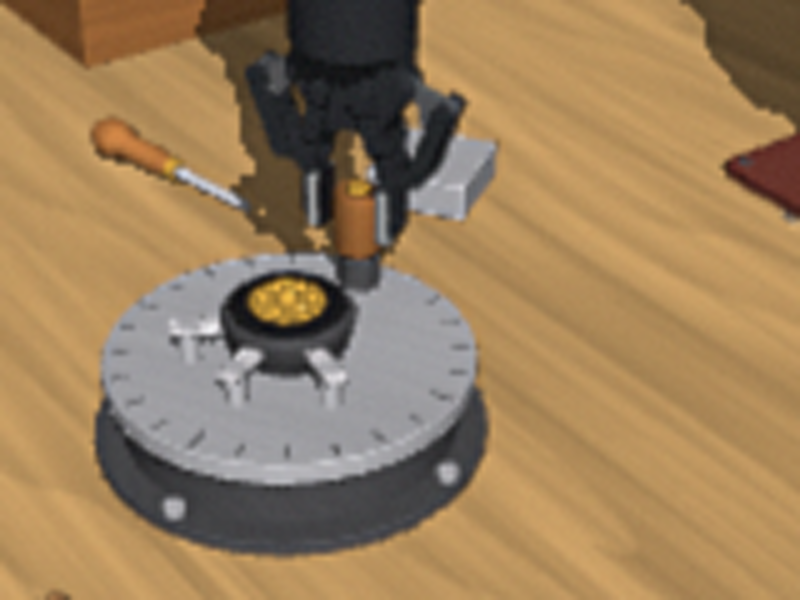

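Call:
apply_moves(rows=[{"tx":0,"ty":-0.001,"tz":0,"spin":-0.7},{"tx":0,"ty":-0.001,"tz":0,"spin":-0.7}])

```text
time_s: 11.95
tcp_pos: [474.3, -72.7, 92.0]
eef_rot: [3.141, -0.0, -2.639]
ft_force: [-1.1, 2.3, 1.2]
finger_gap: 37.9
```

Call:
apply_moves(rows=[{"tx":0,"ty":-0.001,"tz":0,"spin":-0.7},{"tx":0,"ty":-0.001,"tz":0,"spin":-0.7}])

```text
time_s: 12.15
tcp_pos: [474.7, -73.0, 92.0]
eef_rot: [3.14, -0.0, -2.626]
ft_force: [-2.3, 4.5, 3.2]
finger_gap: 38.2
```

Call:
apply_moves(rows=[{"tx":0,"ty":-0.001,"tz":0,"spin":0},{"tx":0,"ty":-0.001,"tz":0,"spin":0}])

```text
time_s: 12.35
tcp_pos: [474.8, -73.4, 92.0]
eef_rot: [3.139, -0.0, -2.626]
ft_force: [-4.0, 7.7, 6.0]
finger_gap: 37.9
```

Call:
apply_moves(rows=[{"tx":0,"ty":-0.001,"tz":0,"spin":0},{"tx":0,"ty":-0.001,"tz":0,"spin":0}])

```text
time_s: 12.55
tcp_pos: [475.0, -73.6, 92.0]
eef_rot: [3.138, -0.001, -2.626]
ft_force: [-4.4, 9.4, 8.0]
finger_gap: 37.9
```

The table is locked: side force rises to about 10 N with almost no motion. I back off, open and withdraw.

Call:
apply_moves(rows=[{"tx":0,"ty":0.002,"tz":0,"spin":0},{"tx":0,"ty":0.004,"tz":0,"spin":0},{"tx":0,"ty":0.005,"tz":0,"spin":0},{"tx":0,"ty":0.005,"tz":0,"spin":0}])

```text
time_s: 12.95
tcp_pos: [473.4, -71.6, 92.0]
eef_rot: [-3.141, -0.0, -2.628]
ft_force: [0.3, -0.3, 0.5]
finger_gap: 38.2
```

Call:
apply_moves(rows=[{"tx":0,"ty":0,"tz":0,"spin":0},{"tx":0,"ty":0,"tz":0,"spin":0},{"tx":0,"ty":0,"tz":0,"spin":0},{"tx":0,"ty":0,"tz":0,"spin":0},{"tx":0,"ty":0,"tz":0,"spin":0},{"tx":0,"ty":0,"tz":-0.02,"spin":0},{"tx":0,"ty":0,"tz":-0.05,"spin":0},{"tx":0,"ty":0,"tz":-0.09,"spin":0},{"tx":0,"ty":0,"tz":-0.13,"spin":0},{"tx":0,"ty":0,"tz":-0.16,"spin":0},{"tx":0,"ty":0,"tz":-0.16,"spin":0}], hand=0.085)

```text
time_s: 14.05
tcp_pos: [475.4, -71.5, 256.1]
eef_rot: [-3.139, 0.006, -2.628]
ft_force: [1.0, -0.3, -0.3]
finger_gap: 84.9
```

Run:
```python
from h import *
s=telemetry.observe(); print(s['time_s'],s['tcp_pos'],s['ft_force'])
q=cams.get_image('scene'); save(q,'scene5'); cv2.imwrite('pics/sc5.png',cv2.resize(q['pixels'][140:260,240:400,::-1],None,fx=5,fy=5,interpolation=2))
C=cloud(q); print([(np.round(d['position'],1),round(d['score'],2)) for d in models.spot_point(q,'knob_centre')[:2]])
for r0 in ((475,-71),):
    m=(q['range_z']>0)&(np.hypot(C[...,0]-r0[0],C[...,1]-r0[1])<22)&(C[...,2]>86)
    P=C[m]; t=P[P[:,2]>112]; print(len(P),circ(P[P[:,2]<118]),np.median(t,0),np.sort(t[:,2])[::4])
```

```text
14.05 [475.39563072 -71.50356624 256.12878344] [ 1.04219938 -0.30547651 -0.34419817]
[(array([472.9, -69.9,  96.6]), 0.47), (array([416.9, 325. ,  -5.4]), 0.28)]
349 (np.float64(475.07926302575055), np.float64(-66.83692339847039), np.float64(12.839800319151612)) [483.95261906 -66.27232795 345.83953435] [112.28976727 114.19472458 115.31669544 116.74709471 117.29659078
 118.36085658 119.41021178 120.03347939 120.58614287 121.13536274
 121.79578264 122.49525227 122.92574382 123.32406015 124.65066647
 125.02590694 126.04203306 329.25200269 330.16242777 330.91137695
 331.28827967 332.57200499 333.88519292 334.63787657 335.72264116
 336.49734354 337.33295288 338.4837436  339.13402818 339.9318542
 340.44883182 342.20526293 343.35923141 344.5177909  345.21247811
 346.94944583 349.02708798 350.75078116 352.61651808 353.1894744
 355.03701208 356.88868621 357.66699177 358.2091174  359.09853656
 360.16808084 361.03532327 361.72942003 362.46087108 362.8676516
 363.47558326 364.00077127 364.73430289 365.3154044  366.74232777
 367.36071923 368.06820604 368.76005812 369.76625637 370.62447117
 371.28839838 372.12923401 373.34446272 373.70657294 374.15089019
 375.80611334 574.32527051 574.65037714 576.18700274 578.80145625]
```

View pics/sc5.png

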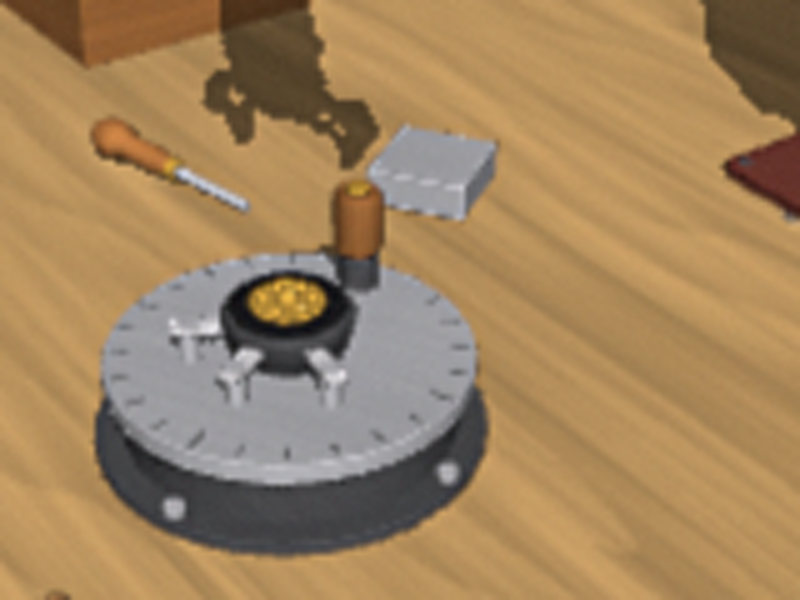

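The gripper is clear and not in contact with anything. The knob sits on its sleeve (crop 360,260) with its top at 123 to 126, the same reading as in the first pictures, and the tools in view have not moved.

Run:
```python
from h import *
print(ticket.finish_job())
```

```text
the job is handed in; nothing more can be done
None
```

The turntable is at its next hole anticlockwise, with the plunger home and the table locked. I handed the job in at about 14 s of robot time.

**What I did:** I gripped the knob, pulled the plunger up about 12 mm and turned the table about 0.50 rad with the pin raised. I then set the pin down on the ring and loosened the jaws round the knob. From there I pushed the table on in small steps until the pin dropped in.

**Last checks:**
- **Position:** the table had turned about 0.85 rad, inside the expected 0.60 to 0.97 for the next hole. I set the pin down before 0.60, so no earlier hole was skipped.
- **Lock:** after the play was taken up, a side push rose to about 10 N with almost no movement.
- **Plunger height:** the knob top read about 123 to 126 mm, as it did with the pin home at the start. The depth readings scatter by a few millimetres. The network put the knob centre at about 97 mm rather than 102 mm, at low confidence (0.47).
- **Surroundings:** the gripper was open and well clear, with no contact force. The graver and steel block in the last picture I viewed had not moved. I did not check the other tools again, but the arm went nowhere near them at bench height.

One reading looked wrong for a while: after the pin dropped, the first pushes met almost no force. That was the 3 mm of play and the loose jaws, and the next few pushes showed the lock.

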